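# Widen the tin carrier by one button hole and load the loaf tin

### The arm

A 6-joint arm with a two-finger parallel gripper is mounted at the origin on the work surface. World frame = base frame: x ahead of the robot, y to its left, z up, the work surface at z = 0. Lengths are in m, angles in rad, forces in N, time in s.
With the tool pointing down it reaches from about 0.35 to 0.8 m from the base axis. Payload 7.3 kg.
Tool frame: the origin (TCP) lies between the finger pads; the fingertips stand 25 mm ahead of it and the grasp point (between the pads) lies 6 mm ahead of it (r.tip_extent is the distance from the TCP to the fingertips, in m); z points along the fingers, y is the direction in which the jaws open and shut (so a half turn about z gives the same grasp; the last joint's range is limited). The gripper opens to 85 mm and grips with 20 to 120 N. Pads are 22 mm wide; open, the fingers measure 114 mm over their backs; the gripper's body (76 mm by 85 mm) begins 54 mm behind the grasp point. The pads swing forward as they close: fully open they stand 13 mm farther back than shut.
Start: joints at [-1.402, 0.342, 1.524, -0, 1.275, -0.146], TCP at [0.163, -0.499, 0.256] pointing down, gripper open.
Joint ranges: [-2.53, 2.53], [-0.77, 2.02], [0.04, 2.7], [-1, 4.14], [0.28, 2.66], [-3.11, 3.11]. Speed limits (rad/s): [2.57, 2.57, 3.14, 3.14, 3.14, 3.14].

### API

Orientations are given as a unit quaternion [x, y, z, w].
In Python, from workcell import r, command_gripper, optics gives the robot as it stands. The module is installed in compiled form; this text tells all that it offers. Calls block until the motion is done:
- r.reach(position, orientation): joint-space move of the TCP to a pose.
- r.move_straight(position, orientation=None, speed=0.15, max_force=None): straight line of the TCP; orientation=None keeps the orientation; speed is the mean speed in m/s. With max_force (N) it stops when the force on the tool has changed by that much, and returns True; else False.
- r.movej(angles): joint-space move.
- command_gripper(opening, force=None): finger opening in m; force is the grip in N (None keeps the last); returns when the fingers have stopped.
- r.hold(seconds).
- r.solve_ik(position, orientation): joint angles nearest the present ones, or None.
- r.read_state(): the state.
- optics.get_image(name): name is "scene" or "top" or "wrist"; returns (picture, depth): 400x640x3 uint8, red, green, blue; 400x640 float32, m along the optical axis (not along the pixel's ray), 0 where there is no reading.
- optics.camera_model(name): a dict with "K" (3x3 intrinsics, pixels), "R" (3x3) and "t" (3): a world point X has camera coordinates R X + t; the wrist camera has in their place "tool_from_camera" (4x4, takes a point from camera to tool coordinates, whose origin is the TCP and whose axes are the flange's). Camera axes: x right, y down, z forward; pixel columns grow to the right and rows downward; lengths in m; the calibration is good to about 2 mm. A picture is of the moment at which its call begins: read the wrist's pose just before it. camera_model takes no time and is no camera call.
A pose or a line that the arm cannot do raises r.PlanningError and nothing moves.
- r.finish_job(): hands the job in, once; it reports no verdict.
The state is a dict: "time_s": time; "joint_positions": joint angles; "dq": joint speeds; "tau": joint torques, N m; "eef_pos": TCP position; "eef_rot": TCP orientation; "contact_force": force on the tool from outside, world axes, zero at the start; "torque": the same for the moment, N m; "grip_width": finger opening in m.
Only numpy, scipy, OpenCV 4.12 (cv2) and the standard library are available. Lean on these libraries where they do the work, as an engineer would, in place of code of your own. Each camera call takes 0.05 s, during which the arm holds its last target.

### The job

Widen the bread-tin carrier: press its spring button flush with the outer tube, keep it pressed while you push the tube outwards by its thumb lug, and slide on gently until the button pops up through the tube's other hole. Then set the empty loaf tin (the oblong one) flat on the base plate in the widened bay, lengthwise between the fence and the stop, and let go. The tube may sit a few millimetres off its drawing, so feel your way: never press or push on the carrier hard (stay well under 30 N), and leave the other things on the table where they are.

Things in the scene. Friction and masses are not known exactly. Their poses are not given: they have to be found in the camera images.
- carrier: Bread-tin carrier fixed to the table. Dark base plate x -95..85, y -125..125 mm, 8 mm thick; origin on the table, z up. A square telescopic tube runs along its y axis above x = 55 mm: an inner tube (28 mm square) clamped in the brackets, with the spring button, and over it the sliding outer tube (36 mm square, 150 mm long, top face 49 to 62 mm above the table).
- sleeve (a joint): Slide of the outer tube to the carrier's +y, m. About 0 at first (button in hole one), 0.045 with its second hole over the button, end stop 0.058. Holes 14 mm wide in the 3 mm top wall. 1.5 N friction; button up, it has 2 to 3 mm of play. Thumb lug on its top: a rib 36 mm wide across it, 8 mm thick, 14 mm high, its face 18 mm to the +y side of hole one's centre.
- button (a joint): How far the spring button is pressed, m: 0 up (4.5 mm proud of the outer tube), 0.0045 flush, 0.010 at most. 4 N to start, 6 N flush. 12 mm across, tip a half ball: once pressed flush (or 1 mm short), 6 to 15 N along the tube rides its hole off the dome; the wall then holds the button down until a hole comes, where it pops up and stops the tube dead.
- button_about (a point): Where the centre of the raised button's top should be by the drawing, 60 mm above the table. The inner tube was clamped by hand: button, outer tube, lug and stop all together are up to 6 mm higher or lower and up to 4 mm off along y, so find them by touch. The button does not travel with the outer tube.
- fence_face (a point): Middle of the bay-side face of the fixed fence: upright steel plate 6 mm thick, top 52 mm above the table, carrier x -90 to 37 mm; face at y -65 mm. The stop is a like plate on the outer tube, top 47 to 59 mm; its face is at y 15 mm (within 4) at first, 45 mm farther when widened, so the bay grows from 80 to 125 mm.
- bay (a point): Middle of the widened bay on the upper face of the base plate (8 mm above the table), axes as the carrier's: x -40 mm, y -2.5 mm from the carrier's origin. The outer tube's near side is 77 mm away to +x, the bay walls some 60 mm to either side along y; here the tin's centre belongs, 25 mm higher, with its length along y
- tin_mid (a point): Centre (half-way up) of the loose oblong loaf tin, an open dark steel box 62 mm (its x) by 105 mm (its y) by 50 mm high, walls 4 mm, 0.1 to 0.25 kg, z up. Its place may be swapped with that of the round cake tin, which is not to be used
- cake_tin: Round open cake tin, 100 mm across, 50 mm high, origin under its centre: a bystander
- bun_a: Flat bread roll, 62 mm across, 27 mm high, origin under its centre: a bystander
- bun_b: Flat bread roll, 62 mm across, 27 mm high, origin under its centre: a bystander
- bun_c: Flat bread roll, 62 mm across, 27 mm high, origin under its centre: a bystander
- bottle: Standing clear plastic bottle, 60 mm across, 170 mm high, origin under its centre: a bystander
- scraper: Dough scraper lying flat, 120 mm wide steel blade with a round wooden grip, 20 mm high: a bystander
Not all that is in view belongs to the job. What is shaped like the part that bears tin_mid but orange or purple is not meant.

How it is judged:
By the outcome, as a careful person would: the job done as asked, in the order asked, and still so for the second after the job is handed in, with the robot touching nothing.
It also fails if it takes over 59 s, if anything falls off the work surface, if the arm or the gripper's body presses on something with over 40 N, if the wrist force passes 120 N, or if a joint passes its speed limit or range.

## Working session

There is one attempt and no reset: what is moved stays moved. The work goes in short steps, each a Python script; the robot and the scene stay as the last script left them, time stands still between calls to the robot, and variables do not carry over. Pictures are saved under pics/ and viewed, and the job is handed in when it is done.

```bash
mkdir -p pics
python3 - <<'E'
from workcell import r, optics
import cv2,numpy as np
for n in ["scene","top"]:
    im,d=optics.get_image(n); cv2.imwrite(f"pics/{n}0.png",im[:,:,::-1]); np.savez(f"{n}0.npz",im=im,d=d)
    m=optics.camera_model(n); print(n,m)
s=r.read_state(); print(s); print(r.tip_extent)
E
```

```text
scene {'K': array([[475.66605142,   0.        , 323.36590815],
       [  0.        , 475.66605142, 199.68230533],
       [  0.        ,   0.        ,   1.        ]]), 'R': array([[-0.73076068,  0.68262834,  0.00271702],
       [ 0.45540863,  0.49047691, -0.74299084],
       [-0.50851923, -0.54171113, -0.66929607]]), 't': array([ 0.41390286, -0.15882331,  1.68938597])}
top {'K': array([[423.94365311,   0.        , 323.28191049],
       [  0.        , 423.94365311, 197.19698152],
       [  0.        ,   0.        ,   1.        ]]), 'R': array([[ 0.01339869, -0.99986739,  0.00925666],
       [-0.98852849, -0.01463842, -0.15032347],
       [ 0.15043904, -0.00713634, -0.98859353]]), 't': array([-0.0502908 ,  0.52149859,  0.96082464])}
{'time_s': 0.1, 'joint_positions': array([-1.40197312e+00,  3.42643959e-01,  1.52491983e+00, -2.63070059e-05,
        1.27541719e+00, -1.46010797e-01]), 'dq': array([ 0.00019721, -0.00138884, -0.00155786, -0.0009372 , -0.00021208,
        0.00124523]), 'tau': array([ 1.38219690e-03, -4.34448981e+01, -2.46489930e+01, -2.45721603e-04,
        4.69047896e-03,  2.20168289e-05]), 'eef_pos': array([ 0.16252379, -0.49886488,  0.25570074]), 'eef_rot': array([ 9.87634669e-01,  1.56771423e-01, -2.04979458e-05, -6.93972871e-04]), 'contact_force': array([-0.57411227, -1.80535912, -0.18925171]), 'torque': array([-0.02799185,  0.0435258 ,  0.01486971]), 'grip_width': 0.08554935936287125}
0.025
```

View pics/scene0.png

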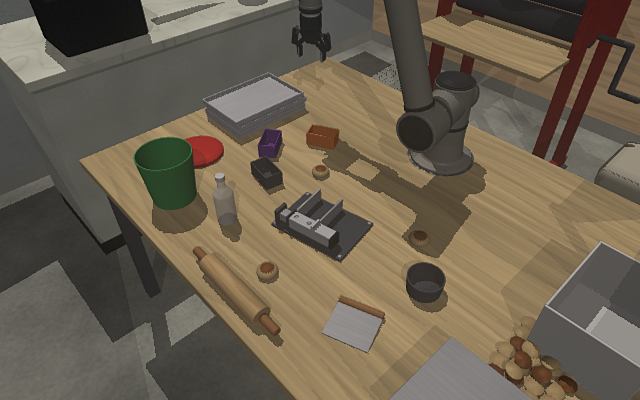

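View pics/top0.png

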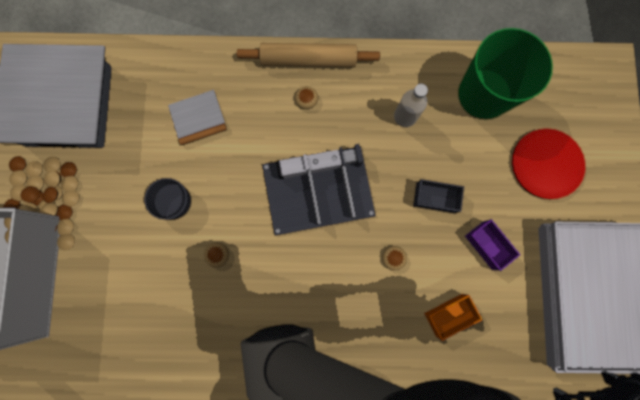

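The top view shows the carrier at (318,190), with its tube along the top edge, the dark loaf tin at (438,196) and the cake tin at (167,200). Next I'll zoom in and measure.

```bash
cat > h.py <<'E'
import numpy as np,cv2
from workcell import r, optics, command_gripper
def cloud(n,d):
    m=optics.camera_model(n);K=m["K"];v,u=np.mgrid[0:400,0:640]
    P=np.stack([(u-K[0,2])/K[0,0]*d,(v-K[1,2])/K[1,1]*d,d],-1)
    return (P-m["t"])@m["R"]
def ray(n,uv,z):
    m=optics.camera_model(n);K=m["K"]
    c=-m["R"].T@m["t"]; d=m["R"].T@np.array([(uv[0]-K[0,2])/K[0,0],(uv[1]-K[1,2])/K[1,1],1])
    return c+d*(z-c[2])/d[2]
E
python3 - <<'E'
from h import *
im=np.load("top0.npz")["im"]; d=np.load("top0.npz")["d"]
c=im[130:250,240:480]; cv2.imwrite("pics/z0.png",cv2.resize(c,None,fx=3.3,fy=3.3,interpolation=cv2.INTER_CUBIC)[:,:,::-1])
P=cloud("top",d); np.save("P.npy",P)
print(P[230,320],P[190,420],P[165,318],P[300,150])
# dark masks on low saturation
hsv=cv2.cvtColor(im,cv2.COLOR_RGB2HSV)
for nm,(u0,v0,u1,v1) in dict(car=(255,140,380,240),tin=(405,170,470,218)).items():
    sub=P[v0:v1,u0:u1]; s=hsv[v0:v1,u0:u1]
    mk=((s[...,1]<70)).astype(np.uint8)
    cs,_=cv2.findContours(mk,cv2.RETR_EXTERNAL,cv2.CHAIN_APPROX_NONE)
    k=max(cs,key=cv2.contourArea); print(nm,cv2.contourArea(k),cv2.minAreaRect(k),cv2.boxPoints(cv2.minAreaRect(k))+[u0,v0])
sc=np.load("scene0.npz")["im"][180:270,260:385]; cv2.imwrite("pics/z1.png",cv2.resize(sc,None,fx=6,fy=6,interpolation=cv2.INTER_CUBIC)[:,:,::-1])
E
```

```text
[ 4.47591178e-01 -3.63371206e-02 -1.31387945e-05] [ 0.54096422 -0.26946845  0.05032774] [ 0.5967778  -0.02936682  0.05235963] [ 0.27668891  0.36307665 -0.00236017]
car 7194.0 ((62.755348205566406, 49.02781295776367), (73.99040222167969, 102.54412841796875), 79.11447143554688) [[260.41940498 162.38088608]
 [361.11839294 143.01568985]
 [375.09129333 215.67474365]
 [274.39230347 235.03993225]]
tin 1185.0 ((33.45945739746094, 25.743242263793945), (47.84010314941406, 26.961429595947266), 9.462322235107422) [[412.64864922 205.10810852]
 [417.08108139 178.51351452]
 [464.27026367 186.37837601]
 [459.8378334  212.97296906]]
```

View pics/z0.png

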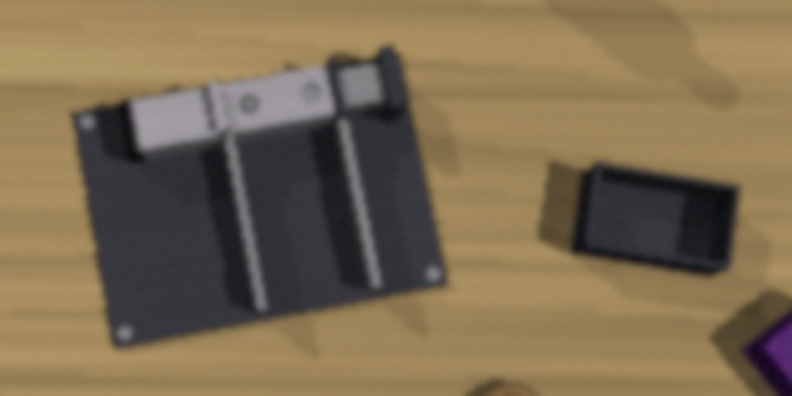

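View pics/z1.png

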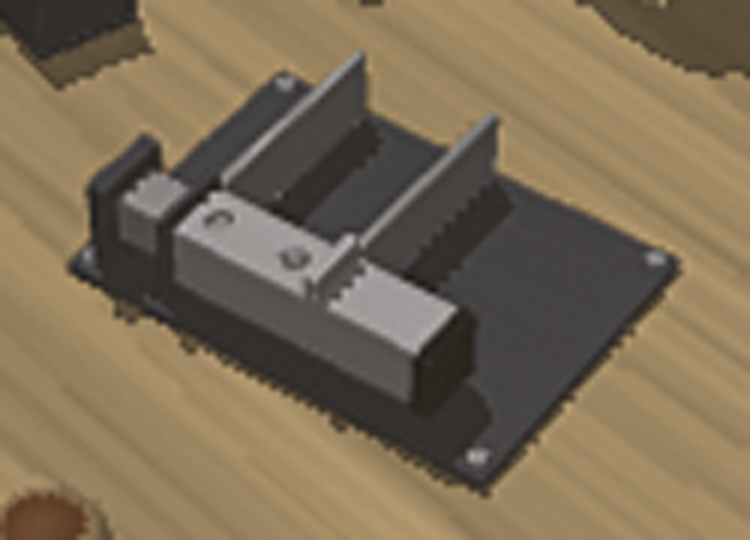

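Run:
```python
from h import *
P=np.load("P.npy")
def rect(pts):
    (c,s,a)=cv2.minAreaRect((pts[:,:2]*1000).astype(np.float32)); return np.round(c,1),np.round(s,1),round(a,2)
S=P[140:240,255:380]; m=(S[...,2]>.004)&(S[...,2]<.10)
print("car all",rect(S[m]),m.sum())
m=(S[...,2]>.046)&(S[...,2]<.066)
k=cv2.morphologyEx(m.astype(np.uint8),cv2.MORPH_OPEN,np.ones((5,5)))>0
print("tube",rect(S[k]),np.median(S[k][:,2]))
m=(S[...,2]>.004)&(S[...,2]<.012); print("base",rect(S[m]),m.sum(),np.median(S[m][:,2]))
T=P[170:220,405:472]; m=(T[...,2]>.02); print("tin",rect(T[m])); m=(T[...,2]>.042); print("tin rim",rect(T[m]),np.median(T[m][:,2]))
print(np.round(P[148:178:2,315,2]*1000,0),np.round(P[161,285:345:3,2]*1000))
print("button px on z=.056",ray("top",(240+249/3.3,130+103/3.3),.056))
# rays for base corners
for uv in [(72,113),(113,347),(447,285)]:
    print(uv,ray("top",(240+uv[0]/3.3-.35,130+uv[1]/3.3-.35),.008))
sc=np.load("scene0.npz")["im"][0:70,270:360]; cv2.imwrite("pics/g.png",cv2.resize(sc,None,fx=7,fy=7,interpolation=cv2.INTER_CUBIC)[:,:,::-1])
```

```text
car all (array([550.8, -27.8]), array([245.6, 299.3]), 2.12) 7397
tube (array([606.8, -31.3]), array([ 39.6, 201.6]), 12.98) 0.054687468468197026
base (array([550.8, -27.8]), array([245.6, 299.3]), 2.12) 5420 0.007829082997012939
tin (array([ 485.7, -196.5]), array([103.4, 380.4]), 20.14)
tin rim (array([ 485.3, -196.6]), array([102. , 380.5]), 20.25) 0.04880231959128441
[-1.  1.  1. 58. 53. 54. 58. 59. 54. 56. 53. 44. 23.  7.  7.] [54. 53. 55. 55. 57. 55. 56. 66. 56. 53. 61. 52. 58. 50. 56. 55. 56. 56.
 55. 61.]
button px on z=.056 [ 0.60495677 -0.02326873  0.056     ]
(72, 113) [0.60763443 0.11009456 0.008     ]
(113, 347) [0.43391941 0.07416514 0.008     ]
(447, 285) [ 0.4827398  -0.16928008  0.008     ]
```

View pics/g.png

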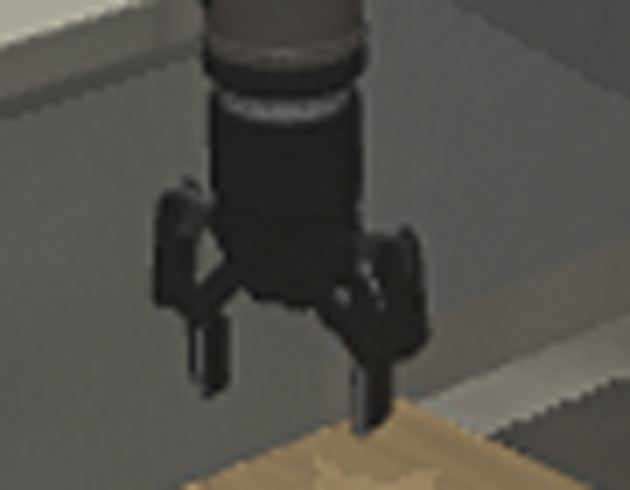

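```bash
cat >> h.py <<'E'
def q(deg):
    a=np.radians(deg)/2; return np.array([np.cos(a),np.sin(a),0,0])
def wcam():
    s=r.read_state(); im,d=optics.get_image("wrist")
    from scipy.spatial.transform import Rotation as R
    T=np.eye(4);T[:3,:3]=R.from_quat(s["eef_rot"]).as_matrix();T[:3,3]=s["eef_pos"]
    m=optics.camera_model("wrist");W=T@m["tool_from_camera"];return im,d,W,m["K"]
def wray(uv,z,W,K):
    dd=W[:3,:3]@np.array([(uv[0]-K[0,2])/K[0,0],(uv[1]-K[1,2])/K[1,1],1]);c=W[:3,3];return c+dd*(z-c[2])/dd[2]
E
python3 - <<'E'
from h import *
for a in (11.5,101.5,-78.5): print(a,r.solve_ik([.59,-.03,.3],q(a)))
print(optics.camera_model("wrist"))
command_gripper(0.0)
r.reach([.52,-.03,.28],q(11.5))
s=r.read_state();print(s["time_s"],s["grip_width"],s["eef_pos"],s["contact_force"])
im,d,W,K=wcam(); np.savez("w1.npz",im=im,d=d,W=W,K=K); cv2.imwrite("pics/w1.png",im[:,:,::-1])
E
```

```text
11.5 [-1.80491384e-01  4.38201979e-01  1.25573011e+00 -4.44089210e-16
  1.44766056e+00  1.18959208e+00]
101.5 [-1.80491384e-01  4.38201979e-01  1.25573011e+00 -4.44089210e-16
  1.44766056e+00 -3.81204248e-01]
-78.5 [-1.80491384e-01  4.38201979e-01  1.25573011e+00 -4.44089210e-16
  1.44766056e+00  2.76038841e+00]
{'K': array([[276.47903372,   0.        , 324.65514574],
       [  0.        , 276.47903372, 200.0839304 ],
       [  0.        ,   0.        ,   1.        ]]), 'tool_from_camera': array([[-4.03281213e-04, -9.52338483e-01, -3.05043032e-01,
         7.76474588e-02],
       [ 9.99999166e-01, -9.89844276e-06, -1.29114311e-03,
        -4.45252635e-04],
       [ 1.22658582e-03, -3.05043299e-01,  9.52337693e-01,
        -1.17330703e-01],
       [ 0.00000000e+00,  0.00000000e+00,  0.00000000e+00,
         1.00000000e+00]])}
2.9833 0.000151445944503521 [ 0.5199644  -0.03082806  0.27994215] [0.68283233 0.1510532  0.24330808]
```

View pics/w1.png

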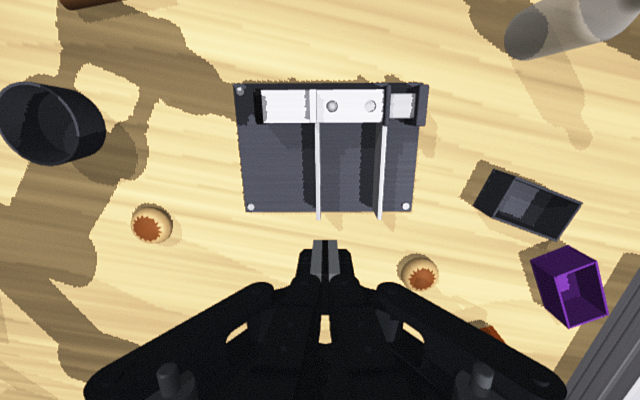

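Run:
```python
from h import *
f=np.load("w1.npz");im=f["im"];W=f["W"];K=f["K"]
c=im[75:225,225:440];cv2.imwrite("pics/w1z.png",cv2.resize(c,None,fx=3.7,fy=3.7,interpolation=cv2.INTER_CUBIC)[:,:,::-1])
c=im[230:300,270:380];cv2.imwrite("pics/w1f.png",cv2.resize(c,None,fx=6,fy=6,interpolation=cv2.INTER_CUBIC)[:,:,::-1])
d=f["d"];v,u=np.mgrid[0:400,0:640]
Pc=np.stack([(u-K[0,2])/K[0,0]*d,(v-K[1,2])/K[1,1]*d,d],-1)
Pw=Pc@W[:3,:3].T+W[:3,3]
np.save("w1P.npy",Pw)
def rect(m):
    c,s,a=cv2.minAreaRect((Pw[m][:,:2]*1000).astype(np.float32));return np.round(c,1),np.round(s,1),round(a,2),m.sum()
B=np.zeros((400,640),bool);B[75:225,225:440]=1
m=B&(Pw[...,2]>.0045)&(Pw[...,2]<.0115); print("base",rect(m),np.median(Pw[m][:,2]))
g=cv2.cvtColor(im,cv2.COLOR_RGB2GRAY)
m=B&(Pw[...,2]>.045)&(g>150)&(v<126); m=cv2.morphologyEx(m.astype(np.uint8),cv2.MORPH_OPEN,np.ones((9,9)))>0
print("tube",rect(m),np.median(Pw[m][:,2]))
B[:]=0;B[155:245,465:590]=1
m=B&(Pw[...,2]>.043)&(Pw[...,2]<.056);k=cv2.morphologyEx(m.astype(np.uint8),cv2.MORPH_OPEN,np.ones((2,2)))>0;print("tin rim",rect(k),np.median(Pw[k][:,2]))
hsv=cv2.cvtColor(im,cv2.COLOR_RGB2HSV)
m=(B&(g<110)&(hsv[...,1]<80)).astype(np.uint8);m=cv2.morphologyEx(m,cv2.MORPH_OPEN,np.ones((3,3)))
cv2.imwrite("pics/mt.png",cv2.resize(m[150:250,460:600]*255,None,fx=4,fy=4))
c=im[150:250,460:600];cv2.imwrite("pics/w1t.png",cv2.resize(c,None,fx=5,fy=5,interpolation=cv2.INTER_CUBIC)[:,:,::-1])
```

```text
base (array([543.4, -29.6]), array([180. , 250.6]), 11.53, np.int64(16080)) 0.007864019480881307
tube (array([604.9, -29.7]), array([ 35.7, 172.8]), 11.42, np.int64(4033)) 0.05474287782497883
tin rim (array([ 539.1, -216.8]), array([416.1,  69.8]), 81.26, np.int64(974)) 0.048687380018802434
```

View pics/w1z.png

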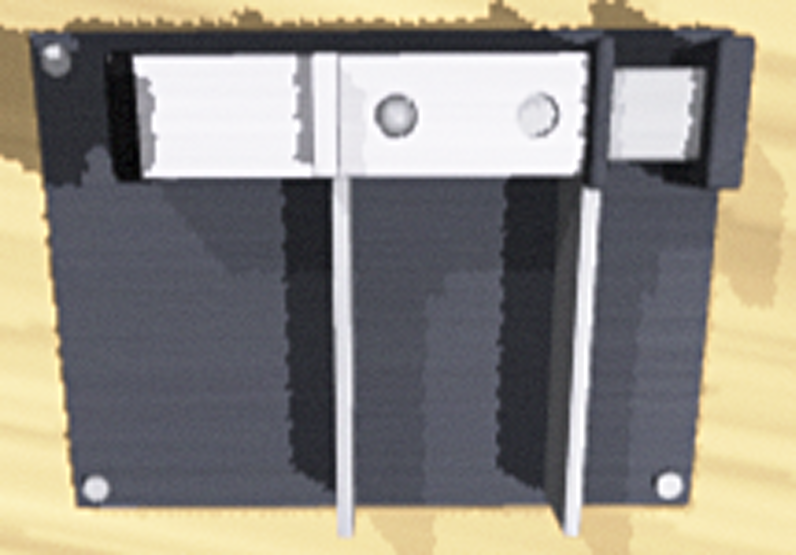

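View pics/w1f.png

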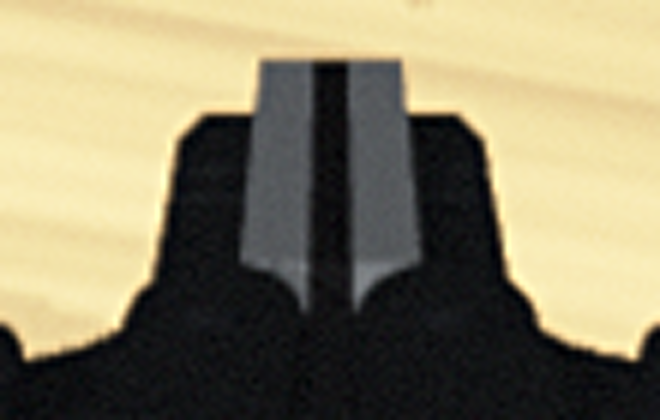

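View pics/w1t.png

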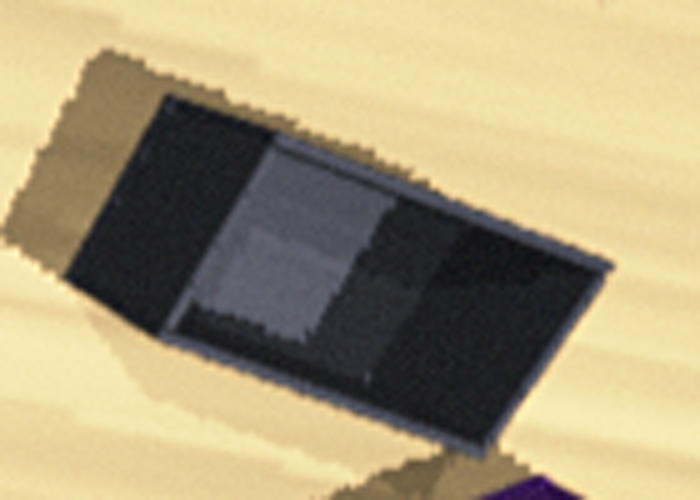

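```bash
cat >> h.py <<'E'
TH=11.53; O=np.array([.5483,-.0286])
ex=np.array([np.cos(np.radians(TH)),np.sin(np.radians(TH))]); ey=np.array([-ex[1],ex[0]])
def c2w(x,y,z): return np.array([*(O+ex*x+ey*y),z])
def w2c(p): d=np.asarray(p)[:2]-O; return np.array([d@ex,d@ey])
E
python3 - <<'E'
from h import *
f=np.load("w1.npz");W=f["W"];K=f["K"]
def wr(x,y,z,ox=225,oy=75,s=3.7): return wray((ox+(x+.5)/s-.5,oy+(y+.5)/s-.5),z,W,K)
print("btn",w2c(wr(397,115,.0565))*1e3,"hole2",w2c(wr(539,115,.0547))*1e3)
print("lug top -y edge",w2c(wr(338,115,.0687))*1e3, "+y edge",w2c(wr(314,115,.0687))*1e3)
print("lug base -y edge",w2c(wr(340,115,.0547))*1e3)
print("tube edges",w2c(wr(400,54,.0547))*1e3,w2c(wr(400,178,.0547))*1e3, "end",w2c(wr(587,115,.0547))*1e3)
print("fence",w2c(wr(582,300,.052))*1e3,"stop",w2c(wr(351,300,.0525))*1e3)
pts=np.array([wr(x,y,.05,460,150,5)[:2] for x,y in [(277,137),(612,265),(485,452),(163,333)]])
print(pts, pts.mean(0), np.linalg.norm(np.diff(pts,axis=0),axis=1))
d=pts[1]-pts[0]+pts[2]-pts[3]; print("len angle",np.degrees(np.arctan2(d[1],d[0])))
d=pts[2]-pts[1]+pts[3]-pts[0]; print("wid angle",np.degrees(np.arctan2(d[1],d[0])))
P=np.load("P.npy");T=P[170:220,405:472];m=(T[...,2]>.043)&(T[...,2]<.055)
g=np.load("top0.npz")["im"][170:220,405:472];m&=g.max(-1)<90
k=cv2.connectedComponentsWithStats(m.astype(np.uint8));i=1+np.argmax(k[2][1:,4]);m=k[1]==i
print(cv2.minAreaRect((T[m][:,:2]*1000).astype(np.float32)))
E
```

```text
btn [55.7443865  -4.38432369] hole2 [ 55.6860248  -49.42806604]
lug top -y edge [55.55422796 13.84359283] +y edge [55.56911657 21.14066711]
lug base -y edge [55.81470631 13.64019277]
tube edges [73.76749555 -5.25372687] [36.53168    -5.51110835] end [ 55.65499395 -64.63663625]
fence [ -3.31496796 -67.19188594] stop [-3.09481099 10.6491569 ]
[[ 0.56568407 -0.27003699]
 [ 0.55073972 -0.37071862]
 [ 0.49350722 -0.36227355]
 [ 0.50907659 -0.26178765]] [ 0.5297519 -0.3162042] [0.1017847  0.05785221 0.10168491]
len angle -98.6250554111847
wid angle 171.65715468149688
((529.9833984375, -317.1026916503906), (103.41384887695312, 62.51202392578125), 81.50890350341797)
```

Run:
```python
from h import *
Q=q(TH+90)
def st(n):
    s=r.read_state();p=s["eef_pos"];print(n,round(s["time_s"],2),w2c(p)*1e3,"tip z",(p[2]-.025)*1e3,"F",s["contact_force"].round(2),"c:",(s["contact_force"][:2]@ex).round(2),(s["contact_force"][:2]@ey).round(2))
    return s
X=.0525
r.reach(c2w(X,.0003,.14),Q)
r.move_straight(c2w(X,.0003,.070+.025),Q,speed=.1); r.hold(.2); st("above")
print(r.move_straight(c2w(X,.0003,.048+.025),Q,speed=.012,max_force=3)); s=st("btn")
z=s["eef_pos"][2]
r.move_straight(c2w(X,.0003,z+.002),Q,speed=.03); r.hold(.1); st("up")
print(r.move_straight(c2w(X,.0103,z+.002),Q,speed=.01,max_force=3)); st("lug")
```

```text
above 5.2 [52.949715   0.1392041] tip z 70.84435979287834 F [ 0.07 -0.66 -0.02] c: -0.06 -0.66
True
btn 6.23 [52.47844356  0.28135119] tip z 58.35218676948693 F [-0.48 -0.22  3.99] c: -0.51 -0.12
up 6.58 [52.23315497  0.38760933] tip z 60.05982237033051 F [ 0.13 -0.42  0.49] c: 0.05 -0.43
True
lug 7.12 [52.30845001  3.792577  ] tip z 59.95463620130654 F [ 0.2  -0.6   1.24] c: 0.07 -0.63
```

```bash
cat >> h.py <<'E'
def st(n):
    s=r.read_state();p=s["eef_pos"];print(n,round(s["time_s"],2),w2c(p)*1e3,"tip z",(p[2]-.025)*1e3,"F",s["contact_force"].round(2),"c:",(s["contact_force"][:2]@ex).round(2),(s["contact_force"][:2]@ey).round(2))
    return s
E
python3 - <<'E'
from h import *
Q=q(TH+90)
X=.0525
r.move_straight(c2w(X,.0033,.060+.025),Q,speed=.03);st("a")
print(r.move_straight(c2w(X,.0033,.0555+.025),Q,speed=.012,max_force=9)); st("p1")
print(r.move_straight(c2w(X,.0033,.0520+.025),Q,speed=.006,max_force=5)); st("p2"); r.hold(.2); st("p3")
E
```

```text
a 7.38 [52.33067089  3.43525405] tip z 59.78848112420929 F [ 0.04 -0.32  0.12] c: -0.03 -0.32
False
p1 7.9 [52.57441676  3.33798884] tip z 55.73443697051412 F [-1.64  0.52  5.44] c: -1.51 0.84
True
p2 8.22 [52.52794405  3.34903322] tip z 55.0995629762613 F [-0.89 -0.2   4.26] c: -0.92 -0.02
p3 8.43 [52.512441    3.35233325] tip z 55.078697405305974 F [-1.27  0.41  5.61] c: -1.16 0.66
```

Run:
```python
from h import *
Q=q(TH+90)
X=.0525
for i in range(4):
    z=r.read_state()["eef_pos"][2]
    b=r.move_straight(c2w(X,.0033,z-.0007),Q,speed=.004,max_force=6); r.hold(.05); s=st(b)
    if s["contact_force"][2]>9: break
```

```text
True 8.68 [52.51227292  3.35324464] tip z 55.12794052176721 F [-0.65 -0.36  5.4 ] c: -0.71 -0.22
False 9.02 [52.57175128  3.31001197] tip z 55.00549050213192 F [-1.99  0.8   7.96] c: -1.79 1.18
False 9.32 [52.57811491  3.31336595] tip z 54.99824349795245 F [-2.55  1.38  8.2 ] c: -2.22 1.86
False 9.62 [52.57167114  3.30468412] tip z 54.981373107118415 F [-3.44  0.65  8.45] c: -3.24 1.33
```

Run:
```python
from h import *
Q=q(TH+90)
X=.0525
for y in (.0055,.0075,.0095,.0115,.0135):
    b=r.move_straight(c2w(X,y,.0538+.025),Q,speed=.008,max_force=15); s=st(b)
    if b: break
```

```text
False 10.05 [52.61739148  4.50132737] tip z 54.97827857615296 F [-3.42 -3.98 10.31] c: -4.14 -3.22
False 10.45 [52.725489    5.45152564] tip z 54.96374361974594 F [-2.45 -6.47 10.4 ] c: -3.7 -5.85
False 10.85 [52.72036023  7.53784013] tip z 54.94657072806606 F [-3.   -6.18  9.6 ] c: -4.17 -5.45
False 11.25 [52.70703248 10.45630415] tip z 54.9340249112862 F [-3.19 -2.6  10.83] c: -3.64 -1.91
False 11.65 [52.73663132 12.69474218] tip z 54.96135565892001 F [-3.14 -3.19 11.59] c: -3.71 -2.5
```

Run:
```python
from h import *
Q=q(TH+90)
X=.0545; Z=.0570+.025
r.move_straight(c2w(X,.0125,Z),Q,speed=.02);st("lift")
b=r.move_straight(c2w(X,.0420,Z),Q,speed=.02,max_force=7); s=st(b)
if not b or w2c(s["eef_pos"])[1]>.04:
    y=w2c(s["eef_pos"])[1]
    for k in range(8):
        y=w2c(r.read_state()["eef_pos"])[1]+.0025
        b=r.move_straight(c2w(X,y,Z),Q,speed=.008,max_force=6); s=st(b)
        if b or y>.056: break
```

```text
lift 11.99 [54.46925343 12.51668308] tip z 56.60880999243064 F [0.25 0.05 0.24] c: 0.25 -0.0
False 13.62 [54.60196497 42.02963579] tip z 57.06956343050571 F [ 0.55 -0.46  0.29] c: 0.44 -0.56
False 14.08 [54.50244663 44.59722101] tip z 56.989412967727866 F [-0.29  0.11  0.36] c: -0.26 0.17
False 14.56 [54.50637341 47.15446943] tip z 57.00149904646334 F [-0.4   0.09  0.38] c: -0.37 0.17
False 15.03 [54.54695078 48.93708847] tip z 57.02717548095481 F [ 1.07 -5.79 -0.14] c: -0.11 -5.89
True 15.28 [54.50671853 48.98140346] tip z 56.88718680165988 F [ 0.42 -2.08  1.79] c: -0.01 -2.12
```

Run:
```python
from h import *
Q=q(TH+90)
r.move_straight(c2w(.0545,.046,.082),Q,speed=.03)
r.move_straight(c2w(.0545,.046,.13),Q,speed=.15)
command_gripper(.085)
r.reach(c2w(-.02,-.03,.26),q(TH))
st("up")
im,d,W,K=wcam(); np.savez("w2.npz",im=im,d=d,W=W,K=K)
cv2.imwrite("pics/w2.png",im[:,:,::-1]); c=im[60:230,220:440];cv2.imwrite("pics/w2z.png",cv2.resize(c,None,fx=3.5,fy=3.5,interpolation=cv2.INTER_CUBIC)[:,:,::-1])
```

```text
up 18.03 [-20.02366474 -29.81959317] tip z 234.6560147121269 F [ 0.76  0.24 -0.02] c: 0.79 0.09
```

View pics/w2z.png

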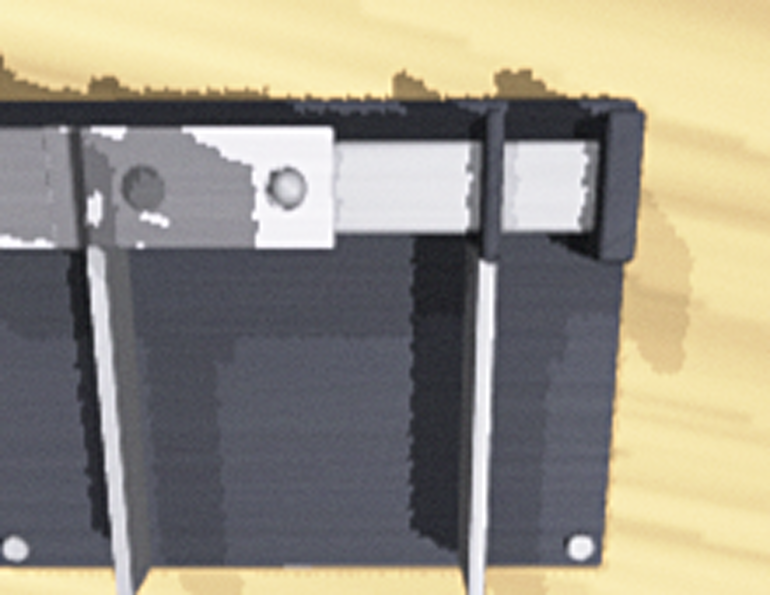

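View pics/w2.png

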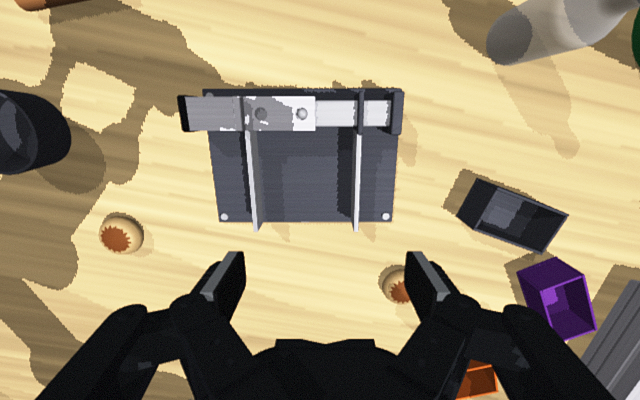

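Run:
```python
from h import *
f=np.load("w2.npz");W=f["W"];K=f["K"]
def wr(x,y,z,ox=220,oy=60,s=3.5): return w2c(wray((ox+(x+.5)/s-.5,oy+(y+.5)/s-.5),z,W,K))*1e3
print("stop face",wr(105,255,.053),wr(132,590,.053),"fence face",wr(478,265,.052),wr(467,590,.052),"btn",wr(289,187,.0575))
g=15-0.3; 
im,_=f["im"],0
c=im[160:260,440:600];cv2.imwrite("pics/w2t.png",cv2.resize(c,None,fx=4,fy=4,interpolation=cv2.INTER_CUBIC)[:,:,::-1])
```

```text
stop face [34.56056155 56.7486006 ] [-84.06650971  56.66258882] fence face [ 31.41701043 -65.11003614] [-84.30822889 -65.23888838] btn [55.79627939 -4.13450393]
```

View pics/w2t.png

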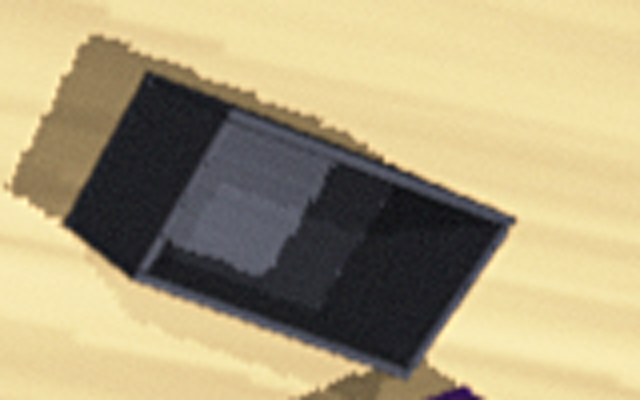

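Run:
```python
from h import *
f=np.load("w2.npz");W=f["W"];K=f["K"]
p=np.array([wray((440+(x+.5)/4-.5,160+(y+.5)/4-.5),.05,W,K)[:2] for x,y in [(228,112),(514,220),(407,376),(140,275)]])
d=p[0]-p[1]+p[3]-p[2];a=np.degrees(np.arctan2(d[1],d[0]));print(p.mean(0),a)
C=np.array([.5300,-.3166]); A=81.5
if np.linalg.norm(p.mean(0)-C)>.005: raise SystemExit
C=(C+p.mean(0))/2
ly=np.array([np.cos(np.radians(A)),np.sin(np.radians(A))]); G=C+.004*ly
Q=q(A)
print(r.solve_ik([*G,.036],Q))
command_gripper(.078)
r.reach([*G,.13],Q); 
b=r.move_straight([*G,.037],Q,speed=.07,max_force=8); s=st(b); print(s["eef_pos"])
if b: raise SystemExit
command_gripper(.05,force=25); s=st("grip"); print(s["grip_width"],s["eef_pos"])
im,d,W,K=wcam(); cv2.imwrite("pics/w3.png",im[:,:,::-1])
```

```text
[ 0.52952082 -0.31622992] 81.07963657382561
[-6.56843741e-01  7.41172949e-01  1.49827756e+00 -4.44089210e-16
  9.02142143e-01 -5.08490754e-01]
False 21.24 [ -74.09288525 -274.79678305] tip z 12.532620351460597 F [-0.58 -0.21 -0.62] c: -0.61 -0.09
[ 0.53062895 -0.31266119  0.03753262]
grip 21.52 [ -74.1412182  -274.73971026] tip z 12.533678995907211 F [-0.72  1.36  3.08] c: -0.43 1.47
0.06179096350455525 [ 0.53057018 -0.31261493  0.03753368]
```

View pics/w3.png

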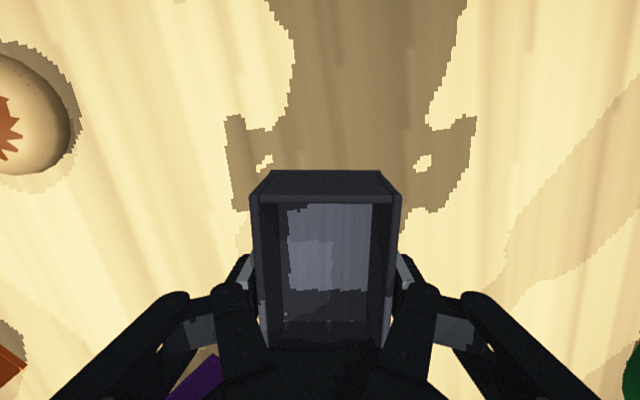

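Run:
```python
from h import *
s=r.read_state();p=s["eef_pos"]
im,d,W,K=wcam()
for v in (194,203):
    e=wray((325,v),.05,W,K); ly=np.array([np.cos(np.radians(81.5)),np.sin(np.radians(81.5))]); print(v,(e[:2]-p[:2])@ly*1e3)
Q0=q(81.5)
r.move_straight([p[0],p[1],.17],Q0,speed=.12); r.hold(.1); st("lift"); print(r.read_state()["grip_width"])
r.reach(c2w(-.040,-.0038+.004,.17),q(TH+90)); r.hold(.1); st("over")
im,d=optics.get_image("top");cv2.imwrite("pics/t4.png",im[:,:,::-1])
im,d,W,K=wcam();cv2.imwrite("pics/w4.png",im[:,:,::-1])
```

```text
194 47.47027200836823
203 43.72202935594954
lift 22.98 [ -74.43794346 -274.45779118] tip z 144.02364656848346 F [ 0.04  0.69 -1.64] c: 0.18 0.67
0.061959874105047566
over 24.16 [-39.74222014  -1.27182802] tip z 144.96896753788545 F [ 0.47  0.08 -1.58] c: 0.48 -0.02
```

View pics/w4.png

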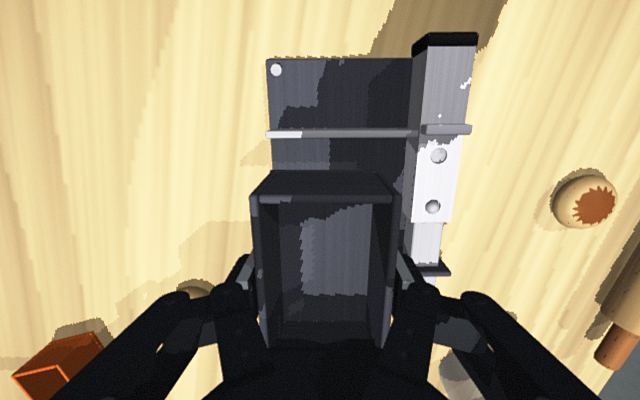

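Run:
```python
from h import *
Q=q(TH+90);y=.0008
r.move_straight(c2w(-.04,y,.075),Q,speed=.08); r.hold(.2); st("a")
r.move_straight(c2w(-.04,y,.052),Q,speed=.03,max_force=5); st("b")
b=r.move_straight(c2w(-.04,y,.0440),Q,speed=.012,max_force=3); s=st(b); print(s["grip_width"])
im,d=optics.get_image("top");c=im[130:250,220:460];cv2.imwrite("pics/t5.png",cv2.resize(c,None,fx=3.3,fy=3.3,interpolation=cv2.INTER_CUBIC)[:,:,::-1])
im,d,W,K=wcam();cv2.imwrite("pics/w5.png",im[:,:,::-1])
```

```text
a 25.8 [-39.82372503   0.72935104] tip z 50.35349238021069 F [ 0.56 -0.13 -0.95] c: 0.52 -0.24
b 26.72 [-39.87119427   0.76713055] tip z 27.099693986675145 F [ 0.54  0.35 -1.84] c: 0.6 0.24
True 27.27 [-40.06006543   0.81403939] tip z 20.47365039162854 F [-0.58  1.05  5.05] c: -0.36 1.15
0.06185609514264725
```

View pics/w5.png

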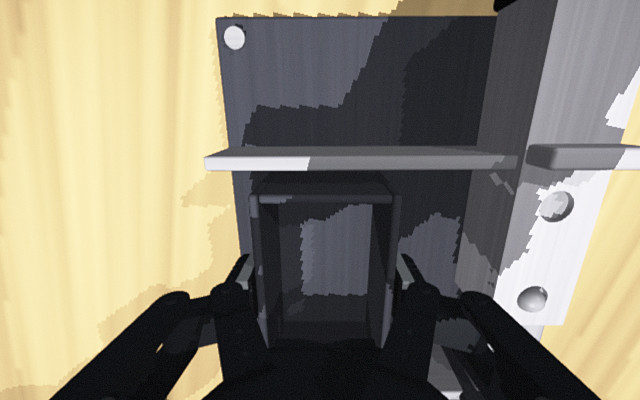

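Contact came at TCP z of about 45.5 mm, the height expected for the plate. The picture shows the tin (rim at row ~198) clear of the stop at row ~160. I'll release it and check.

Run:
```python
from h import *
command_gripper(.076); r.hold(.1); s=st("rel")
p=s["eef_pos"]
r.move_straight([p[0],p[1],.14],speed=.08)
r.reach(c2w(-.04-.05,-.03,.30),q(TH)); r.hold(.2); st("up")
im,d,W,K=wcam();np.savez("w6.npz",im=im,d=d,W=W,K=K);cv2.imwrite("pics/w6.png",im[:,:,::-1])
im,d=optics.get_image("scene");cv2.imwrite("pics/s6.png",im[:,:,::-1])
```

```text
rel 27.76 [-40.79050403   1.15214713] tip z 19.661151969548886 F [ 0.14 -0.84  0.54] c: -0.03 -0.85
up 30.62 [-89.98961213 -29.88808618] tip z 274.50654245415274 F [0.17 0.07 0.29] c: 0.18 0.04
```

View pics/w6.png

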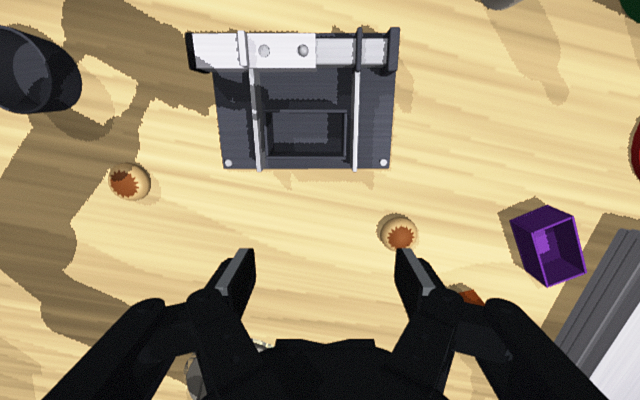

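View pics/s6.png

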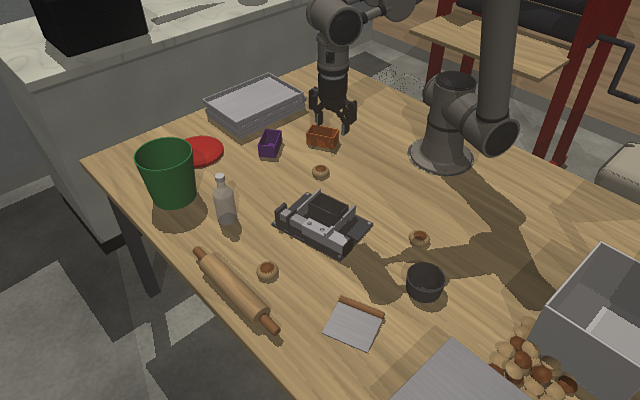

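Run:
```python
from h import *
f=np.load("w6.npz");im,d,W,K=f["im"],f["d"],f["W"],f["K"]
v,u=np.mgrid[0:400,0:640]
Pw=np.stack([(u-K[0,2])/K[0,0]*d,(v-K[1,2])/K[1,1]*d,d],-1)@W[:3,:3].T+W[:3,3]
c=np.stack([(Pw[...,:2]-O)@ex,(Pw[...,:2]-O)@ey,Pw[...,2]],-1)*1e3
m=(abs(c[...,0]+40)<42)&(c[...,1]>-60)&(c[...,1]<52)&(c[...,2]>50)&(c[...,2]<64)
p=c[m];print(m.sum(),p.min(0),p.max(0),np.median(p[:,2]),cv2.minAreaRect(p[:,:2].astype(np.float32)))
for n,s in (("lo x",p[p[:,0]<-65]),("hi x",p[p[:,0]>-15]),("lo y",p[p[:,1]<-50]),("hi y",p[p[:,1]>40])):print(n,np.median(s[:,2]))
print("btn",w2c(wray((303.5,50.5),.0575,W,K))*1e3)
r.finish_job()
```

```text
899 [-71.95225812 -56.24661043  50.10622978] [-10.83590728  49.05011259  59.84902544] 57.516856188712275 ((-41.389122009277344, -3.5933761596679688), (61.097259521484375, 105.30300903320312), 0.016513025388121605)
lo x 57.37467900496146
hi x 57.67540769773091
lo y 57.493000151945694
hi y 57.342921848457074
btn [54.94118275 -4.26589395]
the job is handed in; nothing more can be done
```

The carrier is widened, the loaf tin is standing in the bay, and the job is handed in at about 31 s of the 59 s allowed. No check failed.

**Widening**
- I found the button and the thumb lug by touch with the closed fingers. The tube top is at about 55 mm.
- I pressed the button flush, with about 8–12 N on the tool, and pushed the lug off the dome with about 6 N along the tube.
- I lifted slightly and slid the tube on by its lug. It stopped dead after about 45 mm, with about 6 N on the lug. The wrist picture shows the button standing up in the second hole.

**Placing the tin**
- I measured the bay from the picture as carrier y −65 to +57 mm, about 122 mm wide, slightly under the 125 mm in the drawing.
- I gripped the dark tin across its width, set it down until it touched the plate (about 5 N) and let go.

**Last checks**
- The tin's centre is at carrier (−41, −4) mm, turned by less than 0.1°, with about 8 mm clear at each end.
- Its rim is level to within 0.4 mm, at about 57.5 mm, so it lies flat on the plate.
- The other objects look unmoved in the pictures, by eye only, and the arm is clear of everything.

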